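# Put leftover electronic parts back in their stock trays

## Task

Tidy the electronics bench: put the two capacitors (red, black) in the yellow tray, the two heat sinks (silver, black) in the green tray and the orange relay in the free bay of the blue tray. One part to a bay, each standing upright on the bay's floor. Do not shift the white relay already in the blue tray or the reel of solder.

Things in the scene. Friction and masses are not known exactly. Their poses are not given: they have to be found in the camera images.
- cap_red_mid (a point): Electrolytic capacitor with a red sleeve, white stripe and aluminium top: upright cylinder, diameter 30 mm, 50 mm tall, 35 to 65 g. Stands upright on the bench. Point: its centre, half-way up; z up.
- cap_black_mid (a point): Electrolytic capacitor with a black sleeve, white stripe and aluminium top: upright cylinder, diameter 25 mm, 46 mm tall, 25 to 45 g. Stands upright on the bench. Point: its centre, half-way up; z up.
- sink_silver_mid (a point): Silver aluminium heat sink: block 36 (x) x 28 (y) x 46 mm tall, 50 to 90 g; a 6 mm plate at +y with five 3 mm fins pointing to -y. The outer faces of the two end fins (at x = +18 and -18 mm) are flat and can be gripped. Stands upright on the bench. Point: its centre, half-way up; z up.
- sink_black_mid (a point): Black heat sink: block 30 (x) x 26 (y) x 50 mm tall, 40 to 80 g; a 6 mm plate at +y with five 3 mm fins pointing to -y. The outer faces of the two end fins (at x = +15 and -15 mm) are flat and can be gripped. Stands upright on the bench. Point: its centre, half-way up; z up.
- relay_orange_mid (a point): Plug-in relay with an orange case on a black foot: block 34 (x) x 28 (y) x 50 mm tall, 40 to 80 g. Stands upright on the bench. Point: its centre, half-way up; z up.
- tray_yellow: Yellow plastic parts tray, fixed to the bench, 70 (x) x 136 (y) x 15 mm high. Origin: centre of its underside; z up; y along its long side. Two square bays side by side, each 62 x 62 mm inside, centred at y = +33 mm and y = -33 mm (x = 0), parted by a 4 mm divider at y = 0. Walls 4 mm thick and 15 mm high, bay floor 4 mm above the bench. Both bays are empty at the start. For the capacitors, either in either bay.
- tray_green: Green plastic parts tray, fixed to the bench, 70 (x) x 136 (y) x 15 mm high. Origin: centre of its underside; z up; y along its long side. Two square bays side by side, each 62 x 62 mm inside, centred at y = +33 mm and y = -33 mm (x = 0), parted by a 4 mm divider at y = 0. Walls 4 mm thick and 15 mm high, bay floor 4 mm above the bench. Both bays are empty at the start. For the heat sinks, either in either bay.
- tray_blue: Blue plastic parts tray, fixed to the bench, 70 (x) x 136 (y) x 15 mm high. Origin: centre of its underside; z up; y along its long side. Two square bays side by side, each 62 x 62 mm inside, centred at y = +33 mm and y = -33 mm (x = 0), parted by a 4 mm divider at y = 0. Walls 4 mm thick and 15 mm high, bay floor 4 mm above the bench. For relays: the bay at +y holds the white relay, the bay at -y is free.
- relay_white_mid (a point): Plug-in relay with a white case on a black foot, already standing in the +y bay of the blue tray; 34 (x) x 28 (y) x 50 mm tall; loose, to be left alone. Point: its centre, half-way up; z up.
- reel_mid (a point): Reel of silver solder wire with grey rims, lying flat on the bench, diameter 52 mm, 30 mm tall; loose, to be left alone. Point: its centre, half-way up. A black ring of tape of the same diameter and 19 mm tall, not listed, lies in another gap between the trays.

How it is judged:
By the outcome, as a careful person would: the job done as asked, in the order asked, and still so for the second after the job is handed in, with the robot touching nothing.
It also fails if it takes over 114 s, if anything falls off the work surface, if the arm or the gripper's body presses on something with over 40 N, if the wrist force passes 120 N, or if a joint passes its speed limit or range.

## Robot

A 6-joint arm with a two-finger parallel gripper is mounted at the origin on the work surface. World frame = base frame: x ahead of the robot, y to its left, z up, the work surface at z = 0. Lengths are in m, angles in rad, forces in N, time in s.
With the tool pointing down it reaches from about 0.4 to 0.825 m from the base axis. Payload 7 kg.
Tool frame: the origin (TCP) lies at the very end of the fingers, on their centre line; the grasp point (between the pads) lies 19 mm behind it; z points along the fingers, y is the line along which they close (so a half turn about z gives the same grasp; the last joint's range is limited). The gripper opens to 88 mm and grips with 3 to 60 N. Pads are 19 mm wide; open, the fingers measure 130 mm over their backs; the gripper's body (78 mm by 193 mm) begins 47 mm behind the grasp point.
Start: joints at [-0.829, 0.359, 0.012, 0, -1.224, -0.288], TCP at [0.296, -0.607, 0.227] pointing down, gripper open.
Joint ranges: [-3.07, 3.07], [-1.43, 2.12], [-1.02, 1.25], [-3.03, 1.67], [-3.05, -0], [-3.03, 3.03]. Speed limits (rad/s): [2.39, 2.39, 3.01, 3.14, 3.14, 3.14].

## Interface

Orientations are given as a unit quaternion [x, y, z, w].
In Python, from station import sensors, capture, camera_model, order gives the robot as it stands.
- The arm moves only by the tool move_arm, never from a script. Its arguments are lists of equal length, an entry for each row: "travel": the shift along the tool's x, y, z in units of 25 mm (1.0 is 25 mm), a list of three; "roll": the turn about the tool's z in rad; "grip": the finger opening in mm, from 0 to 87.6. In form: {"travel": [[tx, ty, tz], ...], "roll": [roll, ...], "grip": [grip, ...]}. A call has 1 to 8 rows; each row shifts and turns the commanded pose from where the row before left it, along the tool's axes as they then stand; what a row does not reach is not made up. A row lasts 1/12 s, in which the tool goes at most 41.7 mm and 7.16 degrees, less where a joint would pass 70% of its speed; a pose out of reach is approached as far as the arm can. A call is refused whole if a number of a shift passes 1 or a number of a turn 0.125, either way. A call with a gripper value outside its range is refused whole. The fingers move at their own pace and stop on an object; "squeeze" is the grip in N (left out, the last holds). Time passes only in rows, so rows that do not move let the fingers close. It gives the time, the measured TCP pose, the force, the opening and the grip force at its end, in the units of the state.
- sensors.get_obs(): the state, without advancing time (a new reading comes with each control period).
- capture(name): name is "scene" or "top" or "wrist"; returns the picture (420x560x3 uint8, red, green, blue); there is no depth.
- camera_model(name): a dict with "vertical_fov" (degrees; the focal length in pixels is half the picture's height over the tangent of half this angle, whatever the lens; pixels are square), "cx", "cy" (the principal point, pixels), "k1" (the pictures are not rectified: a ray, as slopes to the right and down, at radius r is drawn at 1 + k1 r^2 times it, then the intrinsics apply), "R" (3x3) and "t" (3): a world point X has camera coordinates R X + t. Camera axes: x right, y down, z forward; pixel columns grow to the right and rows downward; lengths in m; the calibration is good to about 2 mm. A picture is of the moment at which its call begins: read the wrist's pose just before it. camera_model takes no time and is no camera call; for the wrist camera it gives the pose at the moment of the call.
- order.sign_off(): hands the job in; it is judged then, once.
The state is a dict: "t": time; "joint_positions": joint angles; "joint_velocities": joint speeds; "joint_torque": joint torques, N m; "tcp_pos": TCP position; "tcp_rot": TCP orientation; "wrist_force": force on the tool from outside, world axes, zero at the start; "moment": the same for the moment, N m; "finger_gap": finger opening in m; "grip_force": force on a finger pad.
Only numpy, scipy, OpenCV 4.12 (cv2) and the standard library are available. Lean on these libraries where they do the work, as an engineer would, in place of code of your own. Each camera call takes 0.05 s, during which the arm holds its last target. There are 200 camera calls.

## Working session

There is one attempt and no reset: what is moved stays moved. The work goes in short steps, Python scripts to look and compute and a tool call to move; the robot and the scene stay as the last step left them, time stands still between calls to the robot, and variables do not carry over. Pictures are saved under pics/ and viewed, at most 14 in all, crops included, and the job is handed in when it is done.

Besides the shell and the picture viewer there is one more tool, called after "Request:" as a command line: name --pt "numbers of a row" for each row, then --argument value for the rest. move_arm: Moves the arm, as the interface text tells. Its arguments: {"type":"object","properties":{"travel":{"type":"array"},"roll":{"type":"array"},"grip":{"type":"array"},"squeeze":{"type":"number"}},"required":["travel","roll","grip"]}

```bash
mkdir -p pics; cat > h.py <<'E'
import numpy as np, cv2
from station import sensors, capture, camera_model, order
def snap(name,fn):
    m=camera_model(name); im=capture(name); cv2.imwrite('pics/'+fn,im[:,:,::-1]); return im,m
def ray(m,u,v):
    f=210/np.tan(np.radians(m['vertical_fov'])/2)
    d=np.array([(u-m['cx'])/f,(v-m['cy'])/f]); s=d.copy()
    for _ in range(20): s=d/(1+m['k1']*(s@s))
    R=np.array(m['R']); t=np.array(m['t'])
    return -R.T@t, R.T@np.array([s[0],s[1],1])
def onplane(m,u,v,z):
    o,d=ray(m,u,v); return (o+d*(z-o[2])/d[2])[:3]
def proj(m,X):
    f=210/np.tan(np.radians(m['vertical_fov'])/2)
    c=np.array(m['R'])@np.array(X)+np.array(m['t']); s=c[:2]/c[2]; s=s*(1+m['k1']*(s@s))
    return s*f+[m['cx'],m['cy']]
E
python3 - <<'E'
from h import *
a,m=snap('top','top0.png'); b,n=snap('scene','scene0.png')
cv2.imwrite('pics/top0b.png',cv2.resize(a[:,:,::-1],(800,600),interpolation=cv2.INTER_CUBIC))
for k in (m,n):
    print(k['vertical_fov'],k['k1'],-np.array(k['R']).T@np.array(k['t'])); print(np.round(k['R'],3))
o=sensors.get_obs(); print(o['tcp_pos'],o['tcp_rot'],o['t'])
E
```

```text
53.63807656239694 -0.11853903197952219 [0.31788651 0.01357677 1.06198907]
[[ 0.023 -1.    -0.004]
 [-0.986 -0.022 -0.164]
 [ 0.164  0.007 -0.986]]
50.51141613939449 0.047740650183248017 [ 0.8228492  -0.43500833  0.85020226]
[[ 0.795  0.606  0.015]
 [ 0.503 -0.646 -0.574]
 [-0.339  0.464 -0.818]]
[ 0.29569798 -0.60632608  0.22575184] [-2.24901744e-01  9.74381188e-01  6.71713762e-04 -2.32456535e-04] 0.1
```

View pics/top0b.png

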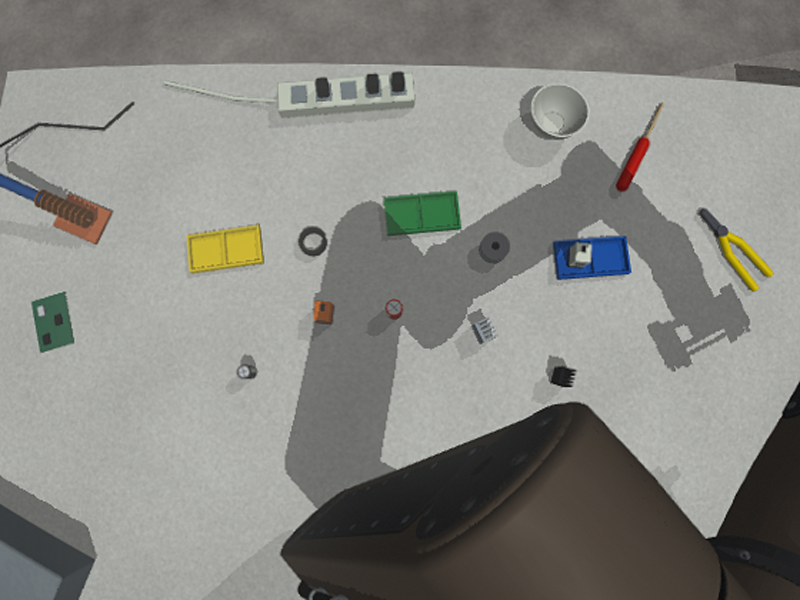

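View pics/scene0.png

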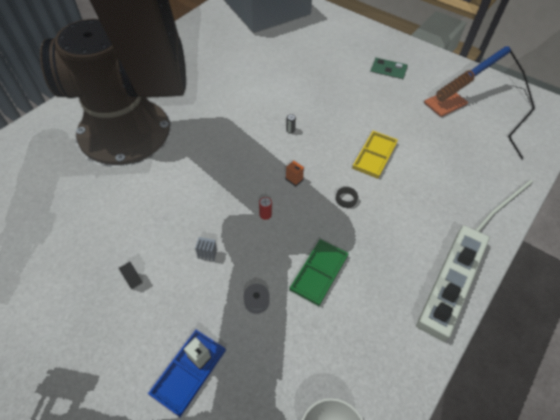

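The top view shows the yellow tray at about (225,248), green (422,213) and blue (592,257), with the white relay on its left (+y) side. It also shows the red cap at (394,309), black cap (247,371), silver sink (483,329), black sink (563,376), orange relay (323,312), reel (494,247) and tape ring (312,241). These are pixels in the 800-wide picture. The scene view agrees.

```bash
cat > trays.py <<'E'
from h import *
a=cv2.imread('pics/top0.png'); m=camera_model('top'); hsv=cv2.cvtColor(a,cv2.COLOR_BGR2HSV)
for n,lo,hi,c in [('y',(20,120,60),(35,255,255),(225,248)),('g',(50,120,30),(80,255,255),(422,213)),('b',(100,140,30),(125,255,255),(592,257))]:
    M=cv2.inRange(hsv,lo,hi); cs,_=cv2.findContours(M,cv2.RETR_EXTERNAL,cv2.CHAIN_APPROX_NONE)
    k=min(cs,key=lambda q:np.hypot(*(q.mean((0,1))-np.array(c)*.7))+ (500 if cv2.contourArea(q)<300 else 0))
    P=np.array([onplane(m,*p[0],.015)[:2] for p in k]).astype(np.float32)*1000
    r=cv2.minAreaRect(P); bx=cv2.boxPoints(r); e=bx[1]-bx[0]; f=bx[2]-bx[1]; L=e if np.hypot(*e)>np.hypot(*f) else f
    if L[1]<0: L=-L
    print(n,np.round(r[0],1),np.round(r[1],1),'yaw of y from +y deg',round(np.degrees(np.arctan2(-L[0],L[1])),1))
E
python3 trays.py
python3 - <<'E'
from h import *
t=cv2.imread('pics/top0.png'); s=cv2.imread('pics/scene0.png')
C=lambda im,x,y:cv2.resize(im[int(y)-20:int(y)+20,int(x)-20:int(x)+20],(260,260),interpolation=cv2.INTER_CUBIC)
p=[(394,309),(247,371),(483,329),(563,376),(323,312)]
for q in p: print([int(.7*c)-20 for c in q])
T=[C(t,.7*x,.7*y) for x,y in p]; S=[C(s,265,207)]
cv2.imwrite('pics/mont.png',np.vstack([np.hstack(T[:3]),np.hstack(T[3:]+S)]))
E
```

```text
y [563.9 331.7] [ 72.4 137.2] yaw of y from +y deg 9.3
g [638.1 -29. ] [ 71.1 133.2] yaw of y from +y deg 6.9
b [ 562.8 -342. ] [ 70.7 137. ] yaw of y from +y deg 5.9
[255, 196]
[152, 239]
[318, 210]
[374, 243]
[206, 198]
```

View pics/mont.png

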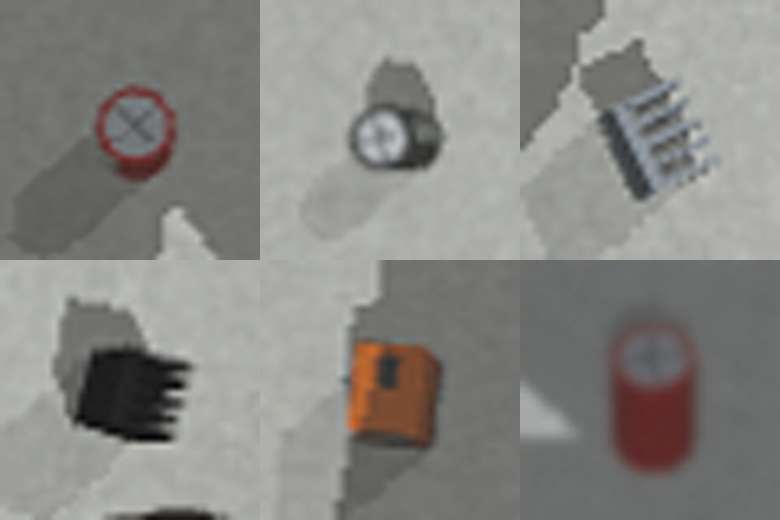

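The crops show cap tops at (275.8,215.4) for red and (170.5,260.1) for black. The silver sink's plate runs from (333.4,226.2) to (338.8,239.5), with its fins to the right. The black sink's fins also point right. The relay's long side runs roughly along image-vertical.

```bash
cat >> h.py <<'E'
def go(x,y,z,psi=None):
    "shift in tool units from here, and roll (rad) to bring closing line to psi deg"
    o=sensors.get_obs(); from scipy.spatial.transform import Rotation as Ro
    R=Ro.from_quat(o['tcp_rot']).as_matrix(); p=np.array(o['tcp_pos'])
    c=np.degrees(np.arctan2(R[1,1],R[0,1]))
    s=' now %s yaw %.1f t %.2f F %s gap %.1f grip %.1f'%(np.round(p*1000,1),c,o['t'],np.round(o['wrist_force'],1),1000*o['finger_gap'],o['grip_force'])
    r=0
    if psi is not None: r=(psi-c+90)%180-90
    d=np.array([x,y,z])-p
    a=np.radians(c+r); Y=np.array([np.cos(a),np.sin(a),0]); X=np.array([-Y[1],Y[0],0])
    print(s,'\n roll %.3f'%-np.radians(r),'shift before roll',np.round(R.T@d/.025,2),'after roll',np.round([X@d/.025,Y@d/.025,-d[2]/.025],2))
E
python3 - <<'E'
from h import *
m=camera_model('top'); Z=6.5
def W(ox,oy,x,y,z): return onplane(m,ox+x/Z-.5,oy+y/Z-.5,z)[:2]*1000
print('red',W(255,196,136,126,.05)); print('blk',W(152,239,120,137,.046))
q=[W(318,210,*p,.046) for p in [(100,105),(135,192),(195,160),(160,80)]]
print('silver',np.mean(q,0),np.round(q)); 
q=[W(374,243,*p,.05) for p in [(98,87),(80,165),(170,180),(190,100)]]
print('bsink',np.mean(q,0),np.round(q))
q=[W(206,198,*p,.05) for p in [(98,83),(172,86),(168,170),(90,165)]]
print('relay',np.mean(q,0),np.round(q))
r=W(255,196,136,126,.05)/1000
go(r[0],r[1],.12,187)
E
```

```text
red [457.92712664  19.06431653]
blk [341.99118229 275.04221656]
silver [ 424.02775493 -141.08694541] [[ 435. -123.]
 [ 402. -136.]
 [ 415. -159.]
 [ 445. -146.]]
bsink [ 345.64472621 -273.31630892] [[ 363. -260.]
 [ 333. -252.]
 [ 328. -287.]
 [ 358. -295.]]
relay [450.25928075 141.09251604] [[466. 155.]
 [466. 126.]
 [434. 127.]
 [435. 156.]]
 now [ 295.7 -606.3  225.8] yaw 116.0 t 0.10 F [-0.9  0.   0.5] gap 87.7 grip 0.0 
 roll -1.239 shift before roll [-16.8   19.63   4.26] after roll [-24.04  -9.49   4.23]
```

Request:
move_arm --pt "0 0 0.2" --pt "0 0 0.2" --pt "0 0 0.2" --pt "0 0 0.2" --pt "0 0 0.2" --pt "0 0 0.2" --pt "0 0 0.2" --pt "0 0 0.2" --roll '[-0.12,-0.12,-0.12,-0.12,-0.12,-0.12,-0.12,-0.12]' --grip '[80,80,80,80,80,80,80,80]'

```text
t: 0.77
tcp_pos: [0.2957, -0.6064, 0.1858]
tcp_rot: [-0.652, 0.758, 0.0, 0.0]
wrist_force: [0.5, 0.2, 0.5]
finger_gap: 0.0806
grip_force: 0.0
```

Request:
move_arm --pt "0 0 0.2" --pt "0 0 0.2" --pt "0 0 0.2" --pt "-1 -0.4 0" --pt "-1 -0.4 0" --pt "-1 -0.4 0" --pt "-1 -0.4 0" --pt "-1 -0.4 0" --roll '[-0.1,-0.1,-0.08,0,0,0,0,0]' --grip '[80,80,80,80,80,80,80,80]'

```text
t: 1.43
tcp_pos: [0.33, -0.4751, 0.171]
tcp_rot: [0.749, -0.662, -0.0, -0.0]
wrist_force: [1.6, 0.2, -0.8]
finger_gap: 0.0801
grip_force: 0.0
```

Request:
move_arm --pt "-1 -0.4 0" --pt "-1 -0.4 0" --pt "-1 -0.4 0" --pt "-1 -0.4 0" --pt "-1 -0.4 0" --pt "-1 -0.4 0" --pt "-1 -0.4 0" --pt "-1 -0.4 0" --roll '[0,0,0,0,0,0,0,0]' --grip '[80,80,80,80,80,80,80,80]'

```text
t: 2.1
tcp_pos: [0.3849, -0.2669, 0.1714]
tcp_rot: [0.749, -0.662, -0.0, 0.0]
wrist_force: [0.8, -0.6, 0.3]
finger_gap: 0.0797
grip_force: 0.0
```

```bash
python3 -c "
from h import *
go(.458,.019,.12,187)"
```

```text
now [ 384.9 -266.9  171.4] yaw -173.0 t 2.10 F [ 0.8 -0.6  0.3] gap 79.7 grip 0.0 
 roll 0.001 shift before roll [-10.99  -4.3    2.06] after roll [-10.99  -4.3    2.06]
```

Request:
move_arm --pt "-1 -0.4 0.2" --pt "-1 -0.4 0.2" --pt "-1 -0.4 0.2" --pt "-1 -0.4 0.2" --pt "-1 -0.4 0.2" --pt "-1 -0.4 0.2" --pt "-1 -0.4 0.2" --pt "-1 -0.4 0.2" --roll '[0,0,0,0,0,0,0,0]' --grip '[80,80,80,80,80,80,80,80]'

```text
t: 2.77
tcp_pos: [0.4398, -0.0585, 0.1313]
tcp_rot: [0.749, -0.662, -0.0, -0.0]
wrist_force: [0.9, -1.0, 0.1]
finger_gap: 0.0799
grip_force: 0.0
```

Request:
move_arm --pt "-1 -0.4 0.2" --pt "-1 -0.4 0.2" --pt "-0.99 -0.3 0.2" --pt "0 0 0" --roll '[0,0,0,0]' --grip '[80,80,80,80]'

```text
t: 3.1
tcp_pos: [0.4587, 0.0206, 0.1158]
tcp_rot: [0.75, -0.661, -0.0, 0.0]
wrist_force: [-0.3, -0.1, 0.5]
finger_gap: 0.0799
grip_force: 0.0
```

```bash
python3 -c "
from h import *
im,m=snap('wrist','w1.png')
go(.458,.019,.022,187)
print(proj(m,[.458,.019,.05]),proj(m,[.45,.141,.05]),proj(m,[.424,-.141,.046]))"
```

```text
now [458.   19.3 115.9] yaw -172.8 t 3.15 F [-0.1 -0.1  0.3] gap 80.2 grip 0.0 
 roll 0.004 shift before roll [ 0.01 -0.    3.76] after roll [0.01 0.   3.76]
[284.90172456 221.50389187] [275.80625484 366.13177393] [373.81979833 -25.06110326]
```

View pics/w1.png

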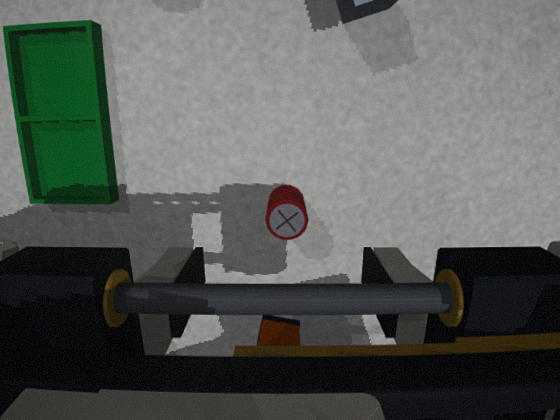

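The wrist picture shows the red cap's top at (287,220), against a predicted (285,221), so the estimates are good. I'm descending and gripping.

Request:
move_arm --pt "0 0 1" --pt "0 0 1" --pt "0 0 1" --pt "0 0 0.76" --pt "0 0 0" --pt "0 0 0" --pt "0 0 0" --pt "0 0 0" --roll '[0,0,0,0,0,0,0,0]' --grip '[80,80,80,80,20,20,20,20]' --squeeze 15

```text
t: 3.82
tcp_pos: [0.4589, 0.0178, 0.0239]
tcp_rot: [0.749, -0.662, 0.0, -0.001]
wrist_force: [0.8, 0.6, -0.4]
finger_gap: 0.0587
grip_force: 0.0
```

Request:
move_arm --pt "0 0 0" --pt "0 0 0" --pt "0 0 0" --pt "0 0 0" --pt "0 0 0" --pt "0 0 0" --roll '[0,0,0,0,0,0]' --grip '[20,20,20,20,20,20]'

```text
t: 4.32
tcp_pos: [0.4581, 0.0177, 0.0229]
tcp_rot: [0.749, -0.662, 0.0, -0.0]
wrist_force: [-1.8, 0.7, 5.5]
finger_gap: 0.0296
grip_force: 15.0
```

```bash
python3 -c "
from h import *
m=camera_model('top')
# bays
for n,c,a in [('y',(.5639,.3317),9.3),('g',(.6381,-.029),6.9),('b',(.5628,-.342),5.9)]:
    a=np.radians(a); u=np.array([-np.sin(a),np.cos(a)])
    print(n,'+y',np.array(c)+.033*u,'-y',np.array(c)-.033*u)
u=np.array([-np.sin(np.radians(9.3)),np.cos(np.radians(9.3))]); p=np.array([.5639,.3317])+.033*u
go(p[0],p[1],.120,189)"
```

```text
y +y [0.55856707 0.36426624] -y [0.56923293 0.29913376]
g +y [0.63413548 0.00376099] -y [ 0.64206452 -0.06176099]
b +y [ 0.55940785 -0.30917481] -y [ 0.56619215 -0.37482519]
 now [458.1  17.7  22.9] yaw -172.9 t 4.32 F [-1.8  0.7  5.5] gap 29.6 grip 15.0 
 roll -0.034 shift before roll [-13.26  -5.69  -3.88] after roll [-13.06  -6.14  -3.89]
```

Request:
move_arm --pt "0 0 -0.9" --pt "0 0 -1" --pt "0 0 -1" --pt "0 0 -1" --pt "-0.95 -0.41 0" --pt "-0.95 -0.41 0" --pt "-0.95 -0.41 0" --pt "-0.95 -0.41 0" --roll '[0,0,0,0,0,0,0,0]' --grip '[20,20,20,20,20,20,20,20]'

```text
t: 4.98
tcp_pos: [0.4871, 0.118, 0.1203]
tcp_rot: [0.749, -0.662, -0.0, -0.0]
wrist_force: [0.5, 0.0, -0.4]
finger_gap: 0.0297
grip_force: 15.0
```

Request:
move_arm --pt "-0.95 -0.41 0" --pt "-0.95 -0.41 0" --pt "-0.95 -0.41 0" --pt "-0.95 -0.41 0" --pt "-0.95 -0.41 0" --pt "-0.95 -0.41 0" --pt "-0.95 -0.41 0" --pt "-0.95 -0.41 0" --roll '[0,0,0,0,0,0,0,0]' --grip '[20,20,20,20,20,20,20,20]'

```text
t: 5.65
tcp_pos: [0.5451, 0.3168, 0.1196]
tcp_rot: [0.749, -0.662, -0.0, 0.0]
wrist_force: [0.5, -0.6, 0.4]
finger_gap: 0.0295
grip_force: 15.0
```

Request:
move_arm --pt "-0.95 -0.41 0" --pt "-0.9 -0.36 0" --pt "0 0 0" --pt "0 0 0" --roll '[0,-0.034,0,0]' --grip '[20,20,20,20]'

```text
t: 5.98
tcp_pos: [0.5582, 0.3647, 0.1188]
tcp_rot: [0.761, -0.649, -0.0, 0.001]
wrist_force: [-0.4, -0.8, -0.5]
finger_gap: 0.0297
grip_force: 15.0
```

```bash
python3 -c "
from h import *
im,m=snap('wrist','w2.png')
go(.5586,.3643,.027,189)
print(proj(m,[.5586,.3643,.004]),proj(m,[.5639,.3317,.015]))"
```

```text
now [558.  363.8 119.1] yaw -171.0 t 6.03 F [-0.4 -0.3 -0.9] gap 29.4 grip 15.0 
 roll 0.000 shift before roll [-0.02 -0.03  3.68] after roll [-0.02 -0.03  3.68]
[282.88013926 204.3332141 ] [282.68362576 166.79121556]
```

View pics/w2.png

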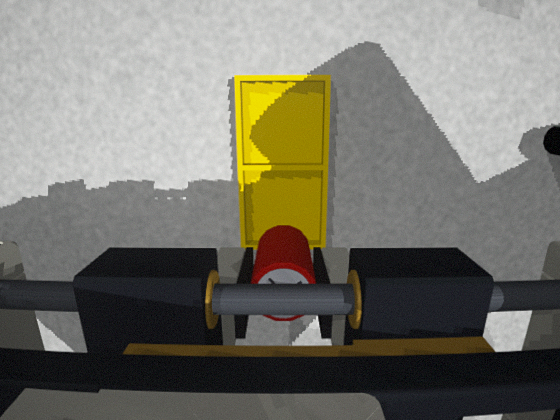

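The tray divider shows at (283,166), right where predicted, and the cap is held upright. I'm lowering it and releasing.

Request:
move_arm --pt "0 0 1" --pt "0 0 1" --pt "0 0 1" --pt "0 0 0.4" --pt "0 0 0.27" --pt "0 0 0" --pt "0 0 0" --pt "0 0 0" --roll '[0,0,0,0,0,0,0,0]' --grip '[20,20,20,20,20,20,20,45]'

```text
t: 6.7
tcp_pos: [0.5593, 0.3644, 0.0297]
tcp_rot: [0.76, -0.649, 0.0, -0.001]
wrist_force: [-0.0, -1.1, 0.4]
finger_gap: 0.0323
grip_force: 0.0
```

Request:
move_arm --pt "0 0 0" --pt "0 0 0" --pt "0 0 0" --pt "0 0 -0.5" --pt "0 0 -1" --pt "0 0 -1" --pt "0 0 -1" --pt "0 0 -0.2" --roll '[0,0,0,0,0,0,0,0]' --grip '[45,45,45,45,45,45,60,75]'

```text
t: 7.37
tcp_pos: [0.5606, 0.3655, 0.127]
tcp_rot: [0.761, -0.649, 0.001, -0.004]
wrist_force: [0.9, -0.0, 0.7]
finger_gap: 0.0534
grip_force: 0.0
```

```bash
python3 -c "
from h import *
go(.342,.275,.12,189)"
```

```text
now [560.6 365.5 127. ] yaw -170.9 t 7.37 F [ 0.9 -0.   0.7] gap 53.4 grip 0.0 
 roll 0.001 shift before roll [2.2  9.21 0.21] after roll [2.21 9.2  0.28]
```

Request:
move_arm --pt "0.22 0.92 0" --pt "0.22 0.92 0" --pt "0.22 0.92 0" --pt "0.22 0.92 0" --pt "0.22 0.92 0" --pt "0.22 0.92 0" --pt "0.22 0.92 0" --pt "0.22 0.92 0" --roll '[0,0,0,0,0,0,0,0]' --grip '[75,75,75,75,75,75,75,75]'

```text
t: 8.03
tcp_pos: [0.3828, 0.2912, 0.1216]
tcp_rot: [0.76, -0.649, -0.0, -0.001]
wrist_force: [-0.1, -0.3, -0.2]
finger_gap: 0.0749
grip_force: 0.0
```

Request:
move_arm --pt "0.22 0.92 0" --pt "0.22 0.92 0" --pt "0 0 0.2" --pt "0 0 0" --roll '[0,0,0,0]' --grip '[75,75,75,75]'

```text
t: 8.37
tcp_pos: [0.3393, 0.2734, 0.1164]
tcp_rot: [0.761, -0.649, -0.0, -0.001]
wrist_force: [0.1, 0.4, 0.1]
finger_gap: 0.0747
grip_force: 0.0
```

```bash
python3 -c "
from h import *
im,m=snap('wrist','w3.png'); t,k=snap('top','t3.png')
c=lambda a,x0,y0,w,h,W,H: cv2.resize(a[y0:y0+h,x0:x0+w,::-1],(W,H),interpolation=cv2.INTER_CUBIC)
top=c(t,340,200,80,80,400,400)
yt=c(t,125,145,75,75,400,400)
wr=c(im,160,120,267,200,267,200)
pad=np.zeros((200,800,3),np.uint8); pad[:,:267]=wr
cv2.imwrite('pics/m3.png',np.vstack([np.hstack([top,yt]),pad]))
go(.342,.275,.022,189)
print(proj(m,[.342,.275,.046]))"
```

```text
now [340.5 274.3 116.5] yaw -171.0 t 8.47 F [ 0.6 -0.  -0.1] gap 75.2 grip 0.0 
 roll 0.001 shift before roll [-0.02 -0.06  3.78] after roll [-0.02 -0.07  3.78]
[279.44935241 223.02100352]
```

View pics/m3.png

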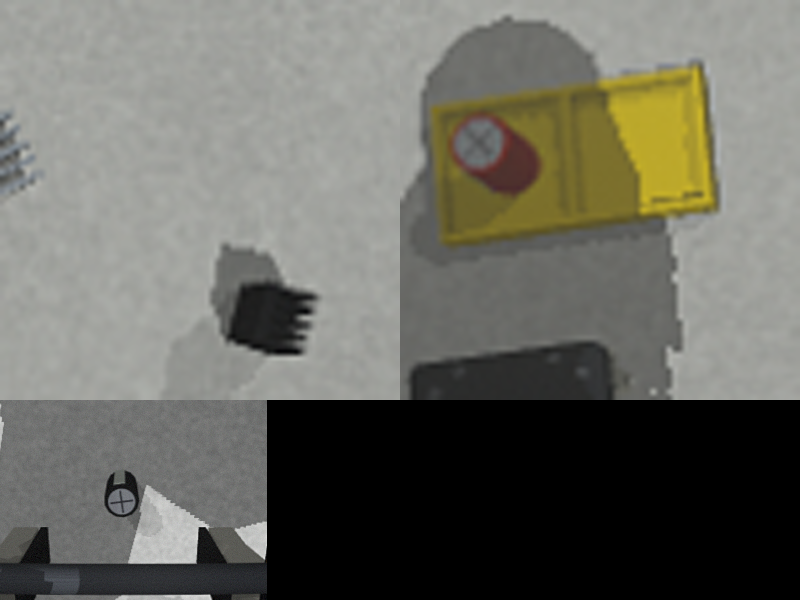

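The red cap stands upright in the left bay, with its base near the middle. The black cap's top is at wrist pixel (281,221), against a predicted (279,223). I'm gripping it.

Request:
move_arm --pt "0 0 1" --pt "0 0 1" --pt "0 0 1" --pt "0 0 0.76" --pt "0 0 0" --pt "0 0 0" --pt "0 0 0" --pt "0 0 0" --roll '[0,0,0,0,0,0,0,0]' --grip '[75,75,75,75,15,15,15,15]'

```text
t: 9.13
tcp_pos: [0.3407, 0.2747, 0.023]
tcp_rot: [0.76, -0.649, -0.0, -0.001]
wrist_force: [-0.5, 0.8, -0.3]
finger_gap: 0.0539
grip_force: 0.0
```

Request:
move_arm --pt "0 0 0" --pt "0 0 0" --pt "0 0 0" --pt "0 0 0" --pt "0 0 0" --pt "0 0 0" --roll '[0,0,0,0,0,0]' --grip '[15,15,15,15,15,15]'

```text
t: 9.63
tcp_pos: [0.3401, 0.2738, 0.0221]
tcp_rot: [0.76, -0.649, -0.0, -0.0]
wrist_force: [-0.4, -0.3, 5.3]
finger_gap: 0.0244
grip_force: 15.0
```

Request:
move_arm --pt "0 0 -0.9" --pt "0 0 -1" --pt "0 0 -1" --pt "0 0 -1" --pt "0 0 -0.5" --pt "0 0 0" --roll '[0,0,0,0,0,0]' --grip '[15,15,15,15,15,15]'

```text
t: 10.13
tcp_pos: [0.3409, 0.2751, 0.1347]
tcp_rot: [0.761, -0.649, -0.0, -0.003]
wrist_force: [0.4, 0.2, -0.1]
finger_gap: 0.0249
grip_force: 15.0
```

```bash
python3 -c "
from h import *
go(.5692,.2991,.12,189)"
```

```text
now [340.9 275.1 134.7] yaw -171.0 t 10.13 F [ 0.4  0.2 -0.1] gap 24.9 grip 15.0 
 roll 0.000 shift before roll [ 0.49 -9.17  0.62] after roll [ 0.48 -9.17  0.59]
```

Request:
move_arm --pt "0.05 -0.92 0" --pt "0.05 -0.92 0" --pt "0.05 -0.92 0" --pt "0.05 -0.92 0" --pt "0.05 -0.92 0" --pt "0.05 -0.92 0" --pt "0.05 -0.92 0" --pt "0.05 -0.92 0" --roll '[0,0,0,0,0,0,0,0]' --grip '[15,15,15,15,15,15,15,15]'

```text
t: 10.8
tcp_pos: [0.5239, 0.2921, 0.1303]
tcp_rot: [0.76, -0.65, -0.0, 0.001]
wrist_force: [-0.0, 0.7, 0.3]
finger_gap: 0.0245
grip_force: 15.0
```

Request:
move_arm --pt "0.05 -0.92 0" --pt "0.04 -0.89 0" --pt "0 0 0.6" --pt "0 0 0" --pt "0 0 0" --roll '[0,0,0,0,0]' --grip '[15,15,15,15,15]'

```text
t: 11.22
tcp_pos: [0.5671, 0.2963, 0.1146]
tcp_rot: [0.76, -0.65, -0.0, 0.002]
wrist_force: [-0.6, -1.0, -0.1]
finger_gap: 0.0245
grip_force: 15.0
```

```bash
python3 -c "
from h import *
go(.5692,.2991,.0265,189)"
```

```text
now [567.1 296.3 114.6] yaw -171.0 t 11.22 F [-0.6 -1.  -0.1] gap 24.5 grip 15.0 
 roll -0.001 shift before roll [-0.11 -0.11  3.52] after roll [-0.1  -0.1   3.52]
```

Request:
move_arm --pt "-0.05 -0.05 1" --pt "-0.05 -0.05 1" --pt "0 0 1" --pt "0 0 0.35" --pt "0 0 0.25" --pt "0 0 0" --pt "0 0 0" --pt "0 0 0" --roll '[0,0,0,0,0,0,0,0]' --grip '[15,15,15,15,15,15,15,40]'

```text
t: 11.88
tcp_pos: [0.571, 0.3009, 0.0283]
tcp_rot: [0.761, -0.649, 0.0, -0.001]
wrist_force: [-0.7, -0.8, 0.3]
finger_gap: 0.0275
grip_force: 0.0
```

Request:
move_arm --pt "0 0 0" --pt "0 0 0" --pt "0 0 0" --pt "0 0 -0.5" --pt "0 0 -1" --pt "0 0 -1" --pt "0 0 -1" --pt "0 0 -0.2" --roll '[0,0,0,0,0,0,0,0]' --grip '[40,40,40,40,40,40,60,75]'

```text
t: 12.55
tcp_pos: [0.5726, 0.3016, 0.1253]
tcp_rot: [0.761, -0.649, 0.001, -0.004]
wrist_force: [1.2, 1.0, 1.3]
finger_gap: 0.0484
grip_force: 0.0
```

```bash
python3 -c "
from h import *
# sinks: psi along sink x (plate line)
print('silver plate dir', np.degrees(np.arctan2(-123+136,435-402)),'blk', np.degrees(np.arctan2(-260+252,363-333)),np.degrees(np.arctan2(-295+287,358-328)))
go(.424,-.141,.12,202)"
```

```text
silver plate dir 21.501434324047903 blk -14.931417178137554 -14.931417178137554
 now [572.6 301.6 125.3] yaw -171.0 t 12.55 F [1.2 1.  1.3] gap 48.4 grip 0.0 
 roll -0.226 shift before roll [16.55  8.65  0.1 ] after roll [14.19 12.14  0.21]
```

Request:
move_arm --pt "0 0 0" --pt "0 0 0" --pt "0.95 0.81 0" --pt "0.95 0.81 0" --pt "0.95 0.81 0" --pt "0.95 0.81 0" --pt "0.95 0.81 0" --pt "0.95 0.81 0" --roll '[-0.113,-0.113,0,0,0,0,0,0]' --grip '[80,80,80,80,80,80,80,80]'

```text
t: 13.22
tcp_pos: [0.5104, 0.1214, 0.1201]
tcp_rot: [0.829, -0.559, 0.0, -0.0]
wrist_force: [0.3, -0.4, 1.1]
finger_gap: 0.0799
grip_force: 0.0
```

Request:
move_arm --pt "0.95 0.81 0" --pt "0.95 0.81 0" --pt "0.95 0.81 0" --pt "0.95 0.81 0" --pt "0.95 0.81 0" --pt "0.95 0.81 0" --pt "0.95 0.81 0" --pt "0.95 0.81 0" --roll '[0,0,0,0,0,0,0,0]' --grip '[80,80,80,80,80,80,80,80]'

```text
t: 13.88
tcp_pos: [0.4312, -0.1154, 0.1203]
tcp_rot: [0.829, -0.559, 0.001, -0.0]
wrist_force: [1.1, -0.6, -0.0]
finger_gap: 0.08
grip_force: 0.0
```

Request:
move_arm --pt "0.9 0.8 0" --pt "0 0 0" --pt "0 0 0" --roll '[0,0,0]' --grip '[80,80,80]'

```text
t: 14.13
tcp_pos: [0.4212, -0.1437, 0.12]
tcp_rot: [0.828, -0.561, 0.0, -0.0]
wrist_force: [0.5, 0.0, -0.1]
finger_gap: 0.08
grip_force: 0.0
```

```bash
python3 -c "
from h import *
im,m=snap('wrist','w4.png'); t,k=snap('top','t4.png')
c=lambda a,x0,y0,w,h,W,H: cv2.resize(a[y0:y0+h,x0:x0+w,::-1],(W,H),interpolation=cv2.INTER_CUBIC)
cv2.imwrite('pics/m4.png',np.hstack([c(im,180,130,200,150,533,400),c(t,125,145,50,75,267,400)]))
go(.424,-.141,.022,202)
print(proj(m,[.424,-.141,.046]))"
```

```text
now [ 421.9 -142.5  119.9] yaw -158.1 t 14.23 F [-0.4 -0.1 -0.4] gap 80.1 grip 0.0 
 roll -0.002 shift before roll [-0.02 -0.09  3.92] after roll [-0.02 -0.1   3.92]
[278.27715032 222.06533173]
```

View pics/m4.png

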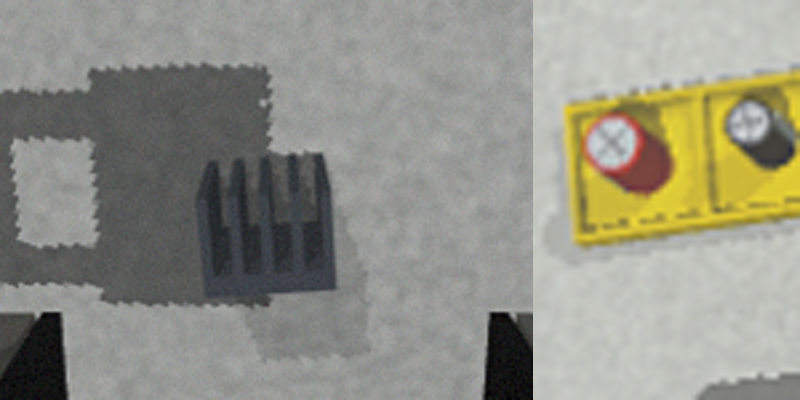

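Both caps stand in their bays. The silver sink's top is centred near wrist pixel (280,221), against a predicted (278,222), and it is turned about 3° counter-clockwise from the fingers. I'm gripping with a small roll.

Request:
move_arm --pt "0 -0.1 1" --pt "0 0 1" --pt "0 0 1" --pt "0 0 0.9" --pt "0 0 0" --pt "0 0 0" --pt "0 0 0" --pt "0 0 0" --roll '[-0.05,0,0,0,0,0,0,0]' --grip '[80,80,80,80,25,25,25,25]' --squeeze 20

```text
t: 14.9
tcp_pos: [0.4253, -0.1411, 0.0232]
tcp_rot: [0.843, -0.538, 0.001, -0.001]
wrist_force: [-0.0, -0.3, -0.8]
finger_gap: 0.0585
grip_force: 0.0
```

Request:
move_arm --pt "0 0 0" --pt "0 0 0" --pt "0 0 0" --pt "0 0 0" --pt "0 0 0" --pt "0 0 0" --roll '[0,0,0,0,0,0]' --grip '[25,25,25,25,25,25]'

```text
t: 15.4
tcp_pos: [0.4241, -0.1416, 0.0224]
tcp_rot: [0.843, -0.539, 0.0, -0.0]
wrist_force: [-2.1, 1.8, 8.1]
finger_gap: 0.036
grip_force: 20.0
```

Request:
move_arm --pt "0 0 -0.9" --pt "0 0 -1" --pt "0 0 -1" --pt "0 0 -1" --pt "0 0 -0.3" --pt "0 0 0" --roll '[0,0,0,0,0.113,0.113]' --grip '[25,25,25,25,25,25]'

```text
t: 15.9
tcp_pos: [0.4254, -0.1416, 0.1294]
tcp_rot: [0.775, -0.632, 0.002, -0.002]
wrist_force: [0.4, -0.7, -0.7]
finger_gap: 0.0357
grip_force: 20.0
```

```bash
python3 -c "
from h import *
go(.6341,.0038,.12,187)
go(.6421,-.0618,.12,187)"
```

```text
now [ 425.4 -141.6  129.4] yaw -168.4 t 15.90 F [ 0.4 -0.7 -0.7] gap 35.7 grip 20.0 
 roll 0.080 shift before roll [-4.02 -9.35  0.42] after roll [-4.75 -9.    0.38]
 now [ 425.4 -141.6  129.4] yaw -168.4 t 15.90 F [ 0.4 -0.7 -0.7] gap 35.7 grip 20.0 
 roll 0.080 shift before roll [-1.38 -9.13  0.42] after roll [-2.11 -8.99  0.38]
```

Request:
move_arm --pt "0 0 0" --pt "-0.48 -0.9 0" --pt "-0.48 -0.9 0" --pt "-0.48 -0.9 0" --pt "-0.48 -0.9 0" --pt "-0.48 -0.9 0" --pt "-0.48 -0.9 0" --pt "-0.48 -0.9 0" --roll '[0.08,0,0,0,0,0,0,0]' --grip '[25,25,25,25,25,25,25,25]'

```text
t: 16.57
tcp_pos: [0.5701, -0.0376, 0.1266]
tcp_rot: [0.75, -0.661, -0.0, 0.0]
wrist_force: [-0.1, -0.7, -0.0]
finger_gap: 0.0356
grip_force: 20.0
```

Request:
move_arm --pt "-0.48 -0.9 0" --pt "-0.48 -0.9 0" --pt "-0.45 -0.9 0" --pt "0 0 0.4" --pt "0 0 0" --pt "0 0 0" --pt "0 0 0" --roll '[0,0,0,0,0,0,0]' --grip '[25,25,25,25,25,25,25]'

```text
t: 17.15
tcp_pos: [0.6312, 0.0047, 0.1168]
tcp_rot: [0.75, -0.661, -0.0, 0.0]
wrist_force: [0.5, -0.2, -0.5]
finger_gap: 0.0358
grip_force: 20.0
```

```bash
python3 -c "
from h import *
im,m=snap('wrist','w5.png')
go(.6341,.0038,.0265,187)
print(proj(m,[.6381,-.029,.015]))"
```

```text
now [631.4   4.7 117.2] yaw -172.7 t 17.20 F [ 0.9 -0.6 -1.3] gap 35.8 grip 20.0 
 roll 0.004 shift before roll [ 0.05 -0.1   3.63] after roll [ 0.05 -0.1   3.63]
[279.93609789 166.08358695]
```

View pics/w5.png

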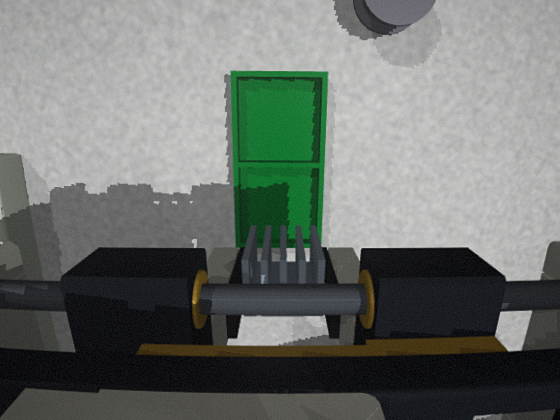

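The green tray's divider is at (280,164), against a predicted (280,166), which is close enough. I'm lowering the silver sink.

Request:
move_arm --pt "0.08 -0.1 1" --pt "0 0 1" --pt "0 0 1" --pt "0 0 0.4" --pt "0 0 0.22" --pt "0 0 0" --pt "0 0 0" --pt "0 0 0" --roll '[0,0,0,0,0,0,0,0]' --grip '[25,25,25,25,25,25,25,48]'

```text
t: 17.87
tcp_pos: [0.6356, 0.0037, 0.0277]
tcp_rot: [0.751, -0.661, 0.001, -0.001]
wrist_force: [-0.0, 0.2, -0.1]
finger_gap: 0.0386
grip_force: 0.0
```

Request:
move_arm --pt "0 0 0" --pt "0 0 0" --pt "0 0 0" --pt "0 0 -0.5" --pt "0 0 -1" --pt "0 0 -1" --pt "0 0 -1" --pt "0 0 -0.2" --roll '[0,0,0,0,0,0,0,0]' --grip '[48,48,48,48,48,48,60,75]'

```text
t: 18.53
tcp_pos: [0.6371, 0.0039, 0.1237]
tcp_rot: [0.751, -0.66, 0.002, -0.002]
wrist_force: [0.8, 0.9, 0.6]
finger_gap: 0.0564
grip_force: 0.0
```

```bash
python3 -c "
from h import *
t,k=snap('top','t6.png')
go(.3456,-.2733,.12,165)"
```

```text
now [636.8   3.9 122.9] yaw -172.7 t 18.58 F [ 0.2 -0.1  1.5] gap 60.4 grip 0.0 
 roll 0.389 shift before roll [ 9.52 12.97  0.03] after roll [13.73  8.38  0.12]
```

Request:
move_arm --pt "0 0 0" --pt "0 0 0" --pt "0 0 0" --pt "0 0 0" --pt "0.95 0.57 0" --pt "0.95 0.57 0" --pt "0.95 0.57 0" --pt "0.95 0.57 0" --roll '[0.1,0.1,0.1,0.09,0,0,0,0]' --grip '[75,75,75,75,75,75,75,75]'

```text
t: 19.25
tcp_pos: [0.5534, -0.074, 0.1177]
tcp_rot: [-0.608, 0.794, 0.0, -0.001]
wrist_force: [0.5, -0.4, -0.6]
finger_gap: 0.0748
grip_force: 0.0
```

Request:
move_arm --pt "0.95 0.57 0" --pt "0.95 0.57 0" --pt "0.95 0.57 0" --pt "0.95 0.57 0" --pt "0.95 0.57 0" --pt "0.95 0.57 0" --pt "0.95 0.57 0" --pt "0.95 0.57 0" --roll '[0,0,0,0,0,0,0,0]' --grip '[75,75,75,75,75,75,75,75]'

```text
t: 19.92
tcp_pos: [0.3939, -0.2278, 0.1182]
tcp_rot: [-0.608, 0.794, 0.0, -0.0]
wrist_force: [0.4, -0.4, -0.2]
finger_gap: 0.0749
grip_force: 0.0
```

Request:
move_arm --pt "0.95 0.57 0" --pt "0.95 0.57 0" --pt "0.7 0.4 0" --pt "0 0 0" --pt "0 0 0" --roll '[0,0,0,0,0]' --grip '[75,75,75,75,75]'

```text
t: 20.33
tcp_pos: [0.3404, -0.2803, 0.1184]
tcp_rot: [-0.607, 0.794, 0.0, -0.0]
wrist_force: [-0.2, 0.1, 0.2]
finger_gap: 0.0753
grip_force: 0.0
```

```bash
python3 -c "
from h import *
im,m=snap('wrist','w7.png'); t,k=snap('top','t7.png')
c=lambda a,x0,y0,w,h,W,H: cv2.resize(a[y0:y0+h,x0:x0+w,::-1],(W,H),interpolation=cv2.INTER_CUBIC)
cv2.imwrite('pics/m7.png',np.hstack([c(im,180,130,200,150,533,400),c(t,260,125,50,75,267,400)]))
go(.3456,-.278,.022,165)
print((proj(m,[.3456,-.278,.05])-[180,130])*2.667)"
```

```text
now [ 341.5 -279.8  118.6] yaw 164.9 t 20.43 F [-0.5 -0.3 -0. ] gap 74.7 grip 0.0 
 roll -0.002 shift before roll [-0.11 -0.14  3.86] after roll [-0.11 -0.14  3.86]
[260.20168967 259.07494076]
```

View pics/m7.png

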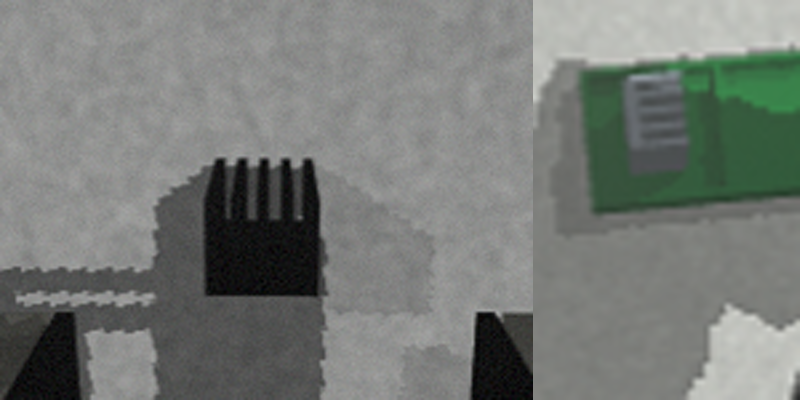

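The silver sink stands in the green tray's left bay. The black sink is aligned with the fingers, its top centred near crop pixel (262,245), so I go about 4 mm further along tool x than first estimated.

Request:
move_arm --pt "0.03 -0.14 1" --pt "0 0 1" --pt "0 0 1" --pt "0 0 0.86" --pt "0 0 0" --pt "0 0 0" --pt "0 0 0" --pt "0 0 0" --roll '[0,0,0,0,0,0,0,0]' --grip '[75,75,75,75,20,20,20,20]'

```text
t: 21.1
tcp_pos: [0.3459, -0.2817, 0.0236]
tcp_rot: [-0.609, 0.793, -0.001, 0.001]
wrist_force: [-0.3, -0.2, 0.1]
finger_gap: 0.054
grip_force: 0.0
```

Request:
move_arm --pt "0 0 0" --pt "0 0 0" --pt "0 0 0" --pt "0 0 0" --pt "0 0 0" --pt "0 0 0" --roll '[0,0,0,0,0,0]' --grip '[20,20,20,20,20,20]'

```text
t: 21.6
tcp_pos: [0.3448, -0.2817, 0.0228]
tcp_rot: [-0.608, 0.794, -0.0, 0.0]
wrist_force: [-1.7, 1.2, 7.1]
finger_gap: 0.0299
grip_force: 20.0
```

Request:
move_arm --pt "0 0 -0.9" --pt "0 0 -1" --pt "0 0 -1" --pt "0 0 -1" --pt "0 0 -0.3" --pt "0 0 0" --pt "0 0 0" --roll '[0,0,0,-0.1,-0.1,-0.1,-0.09]' --grip '[20,20,20,20,20,20,20]'

```text
t: 22.18
tcp_pos: [0.3449, -0.2817, 0.1282]
tcp_rot: [0.752, -0.659, 0.001, -0.001]
wrist_force: [-0.2, 0.3, -1.4]
finger_gap: 0.03
grip_force: 20.0
```

```bash
python3 -c "
from h import *
go(.6421,-.0628,.12,187)"
```

```text
now [ 344.9 -281.7  128.2] yaw -172.4 t 22.18 F [-0.2  0.3 -1.4] gap 30.0 grip 20.0 
 roll 0.010 shift before roll [ -7.12 -12.93   0.35] after roll [ -7.24 -12.87   0.33]
```

Request:
move_arm --pt "-0.51 -0.92 0" --pt "-0.51 -0.92 0" --pt "-0.51 -0.92 0" --pt "-0.51 -0.92 0" --pt "-0.51 -0.92 0" --pt "-0.51 -0.92 0" --pt "-0.51 -0.92 0" --pt "-0.51 -0.92 0" --roll '[0,0,0,0,0,0,0,0]' --grip '[20,20,20,20,20,20,20,20]'

```text
t: 22.85
tcp_pos: [0.5149, -0.1562, 0.1272]
tcp_rot: [0.751, -0.661, -0.0, 0.0]
wrist_force: [-0.8, -0.7, -0.4]
finger_gap: 0.03
grip_force: 20.0
```

Request:
move_arm --pt "-0.51 -0.92 0" --pt "-0.51 -0.92 0" --pt "-0.51 -0.92 0" --pt "-0.51 -0.92 0" --pt "-0.51 -0.92 0" --pt "-0.51 -0.92 0" --pt "0 0 0.3" --pt "0 0 0" --roll '[0,0,0,0,0,0,0,0]' --grip '[20,20,20,20,20,20,20,20]'

```text
t: 23.52
tcp_pos: [0.6411, -0.0629, 0.1177]
tcp_rot: [0.751, -0.661, -0.001, 0.001]
wrist_force: [-1.4, -0.1, -0.7]
finger_gap: 0.0295
grip_force: 20.0
```

Request:
move_arm --pt "0 0 0" --pt "0 0 0" --roll '[0,0]' --grip '[20,20]'

```text
t: 23.68
tcp_pos: [0.6406, -0.0643, 0.1197]
tcp_rot: [0.75, -0.661, -0.0, 0.0]
wrist_force: [0.5, -0.2, -1.0]
finger_gap: 0.0299
grip_force: 20.0
```

```bash
python3 -c "
from h import *
go(.6421,-.0628,.0267,187)"
```

```text
now [640.6 -64.3 119.7] yaw -172.7 t 23.68 F [ 0.5 -0.2 -1. ] gap 29.9 grip 20.0 
 roll 0.004 shift before roll [-0.05 -0.07  3.72] after roll [-0.05 -0.07  3.72]
```

Request:
move_arm --pt "-0.05 -0.05 1" --pt "0 0 1" --pt "0 0 1" --pt "0 0 0.5" --pt "0 0 0.2" --pt "0 0 0" --pt "0 0 0" --pt "0 0 0" --roll '[0,0,0,0,0,0,0,0]' --grip '[20,20,20,20,20,20,20,45]'

```text
t: 24.35
tcp_pos: [0.6432, -0.0625, 0.0286]
tcp_rot: [0.751, -0.661, 0.001, -0.001]
wrist_force: [0.9, -0.5, 0.9]
finger_gap: 0.0332
grip_force: 0.0
```

Request:
move_arm --pt "0 0 0" --pt "0 0 0" --pt "0 0 0" --pt "0 0 -0.5" --pt "0 0 -1" --pt "0 0 -1" --pt "0 0 -1" --pt "0 0 -0.2" --roll '[0,0,0,0,0,0,0,0]' --grip '[45,45,45,45,45,45,60,75]'

```text
t: 25.02
tcp_pos: [0.6451, -0.0623, 0.1258]
tcp_rot: [0.751, -0.66, 0.003, -0.002]
wrist_force: [0.8, -0.8, 0.6]
finger_gap: 0.0536
grip_force: 0.0
```

```bash
python3 -c "
from h import *
go(.450,.141,.12,180)"
```

```text
now [645.1 -62.3 125.8] yaw -172.7 t 25.02 F [ 0.8 -0.8  0.6] gap 53.6 grip 0.0 
 roll 0.128 shift before roll [-9.06  6.7   0.17] after roll [-8.13  7.8   0.23]
```

Request:
move_arm --pt "0 0 0" --pt "0 0 0" --pt "-0.81 0.78 0" --pt "-0.81 0.78 0" --pt "-0.81 0.78 0" --pt "-0.81 0.78 0" --pt "-0.81 0.78 0" --pt "-0.81 0.78 0" --roll '[0.064,0.064,0,0,0,0,0,0]' --grip '[80,80,80,80,80,80,80,80]'

```text
t: 25.68
tcp_pos: [0.5248, 0.0601, 0.1206]
tcp_rot: [-0.707, 0.707, -0.0, 0.0]
wrist_force: [0.3, 1.6, 1.2]
finger_gap: 0.0798
grip_force: 0.0
```

Request:
move_arm --pt "-0.81 0.78 0" --pt "-0.81 0.78 0" --pt "-0.81 0.78 0" --pt "-0.81 0.78 0.2" --pt "0 0 0" --pt "0 0 0" --roll '[0,0,0,0,0,0]' --grip '[80,80,80,80,80,80]'

```text
t: 26.18
tcp_pos: [0.4471, 0.1414, 0.1157]
tcp_rot: [0.708, -0.706, 0.0, -0.001]
wrist_force: [0.1, -0.5, -0.2]
finger_gap: 0.0797
grip_force: 0.0
```

```bash
python3 -c "
from h import *
im,m=snap('wrist','w8.png'); t,k=snap('top','t8.png')
c=lambda a,x0,y0,w,h,W,H: cv2.resize(a[y0:y0+h,x0:x0+w,::-1],(W,H),interpolation=cv2.INTER_CUBIC)
cv2.imwrite('pics/m8.png',np.hstack([c(im,180,130,200,150,533,400),c(t,260,125,50,75,267,400)]))
go(.450,.141,.022,180)
print((proj(m,[.450,.141,.05])-[180,130])*2.667)"
```

```text
now [448.2 140.6 115.5] yaw 180.0 t 26.28 F [-0.  -0.5  0.2] gap 79.9 grip 0.0 
 roll -0.000 shift before roll [-0.02 -0.07  3.74] after roll [-0.02 -0.07  3.74]
[265.83936678 248.14581398]
```

View pics/m8.png

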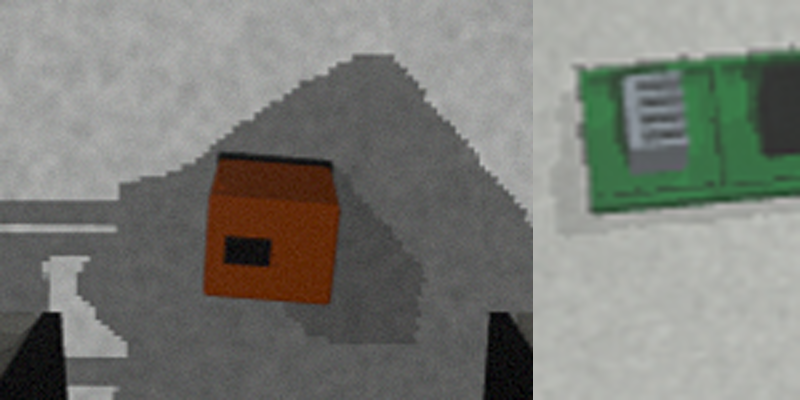

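The relay's top is centred at crop pixel (271,250) with its 34 mm side across the fingers, and it is turned about 4° clockwise. I'm gripping with roll +0.07. The black sink is in the green tray's right bay, and I will check it later.

Request:
move_arm --pt "-0.04 -0.02 1" --pt "0 0 1" --pt "0 0 1" --pt "0 0 0.74" --pt "0 0 0" --pt "0 0 0" --pt "0 0 0" --pt "0 0 0" --roll '[0.07,0,0,0,0,0,0,0]' --grip '[80,80,80,80,24,24,24,24]'

```text
t: 26.95
tcp_pos: [0.4493, 0.1417, 0.0226]
tcp_rot: [-0.681, 0.732, -0.0, 0.001]
wrist_force: [-0.1, 0.1, 0.6]
finger_gap: 0.0589
grip_force: 0.0
```

Request:
move_arm --pt "0 0 0" --pt "0 0 0" --pt "0 0 0" --pt "0 0 0" --pt "0 0 0" --pt "0 0 0" --roll '[0,0,0,0,0,0]' --grip '[24,24,24,24,24,24]'

```text
t: 27.45
tcp_pos: [0.4484, 0.1416, 0.0218]
tcp_rot: [-0.682, 0.732, -0.0, 0.0]
wrist_force: [-2.6, -0.0, 5.9]
finger_gap: 0.0336
grip_force: 20.0
```

Request:
move_arm --pt "0 0 -0.9" --pt "0 0 -1" --pt "0 0 -1" --pt "0 0 -1" --pt "0 0 -0.5" --pt "0 0 0" --roll '[0,0,0,0,-0.085,-0.085]' --grip '[24,24,24,24,24,24]'

```text
t: 27.95
tcp_pos: [0.4497, 0.1425, 0.1345]
tcp_rot: [0.743, -0.67, 0.001, -0.003]
wrist_force: [-0.4, 0.0, -1.8]
finger_gap: 0.0341
grip_force: 20.0
```

```bash
python3 -c "
from h import *
go(.5662,-.3748,.12,186)"
```

```text
now [449.7 142.5 134.5] yaw -174.1 t 27.95 F [-0.4  0.  -1.8] gap 34.1 grip 20.0 
 roll -0.001 shift before roll [21.06 -2.5   0.54] after roll [21.06 -2.47  0.58]
```

Request:
move_arm --pt "0.96 -0.11 0" --pt "0.96 -0.11 0" --pt "0.96 -0.11 0" --pt "0.96 -0.11 0" --pt "0.96 -0.11 0" --pt "0.96 -0.11 0" --pt "0.96 -0.11 0" --pt "0.96 -0.11 0" --roll '[0,0,0,0,0,0,0,0]' --grip '[24,24,24,24,24,24,24,24]'

```text
t: 28.62
tcp_pos: [0.4889, -0.0487, 0.1313]
tcp_rot: [0.741, -0.671, -0.0, 0.0]
wrist_force: [-0.0, -0.2, -0.8]
finger_gap: 0.0335
grip_force: 20.0
```

Request:
move_arm --pt "0.96 -0.11 0" --pt "0.96 -0.11 0" --pt "0.96 -0.11 0" --pt "0.96 -0.11 0" --pt "0.96 -0.11 0" --pt "0.96 -0.11 0" --pt "0.96 -0.11 0" --pt "0.96 -0.11 0" --roll '[0,0,0,0,0,0,0,0]' --grip '[24,24,24,24,24,24,24,24]'

```text
t: 29.28
tcp_pos: [0.5298, -0.2375, 0.131]
tcp_rot: [0.741, -0.671, -0.0, 0.0]
wrist_force: [0.4, 0.5, -0.3]
finger_gap: 0.0339
grip_force: 20.0
```

Request:
move_arm --pt "0.96 -0.11 0" --pt "0.96 -0.11 0" --pt "0.96 -0.11 0" --pt "0.96 -0.11 0" --pt "0.96 -0.11 0" --pt "0.9 -0.11 0" --pt "0 0 0" --pt "0 0 0" --roll '[0,0,0,0,0,0,0,0]' --grip '[24,24,24,24,24,24,24,24]'

```text
t: 29.95
tcp_pos: [0.5599, -0.3774, 0.1302]
tcp_rot: [0.741, -0.672, -0.001, 0.0]
wrist_force: [-0.8, 0.8, -1.2]
finger_gap: 0.0341
grip_force: 20.0
```

```bash
python3 -c "
from h import *
im,m=snap('wrist','w9.png')
go(.5662,-.3748,.0267,186)
print(proj(m,[.5662,-.3748,.004]),[proj(m,[.5628+.035*np.cos(.103)*s-.068*np.sin(.103)*-1*0+.068*np.sin(.103),-.342+.035*np.sin(.103)*s-.068*np.cos(.103),.015]) for s in (-1,1)])"
```

```text
now [ 559.8 -376.5  130.5] yaw -174.4 t 30.00 F [ 0.3  0.4 -0.9] gap 34.0 grip 20.0 
 roll -0.007 shift before roll [-0.04 -0.26  4.15] after roll [-0.04 -0.26  4.15]
[275.67747743 203.31126946] [array([318.37905451, 164.51287102]), array([231.37311794, 165.27067434])]
```

View pics/w9.png

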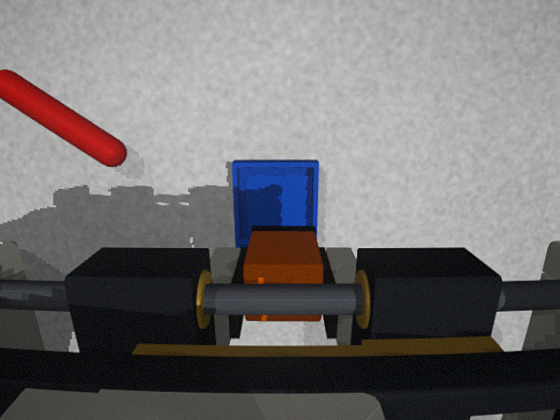

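The blue tray's far rim is at row 160, against a predicted 165, with sides at columns 232 and 319. The bay is therefore about 3 mm further out, so I shift by that and lower the relay.

Request:
move_arm --pt "0.06 -0.22 0.5" --pt "0 0 1" --pt "0 0 1" --pt "0 0 1" --pt "0 0 0.4" --pt "0 0 0.27" --pt "0 0 0" --pt "0 0 0" --roll '[0,0,0,0,0,0,0,0]' --grip '[24,24,24,24,24,24,24,24]'

```text
t: 30.67
tcp_pos: [0.5668, -0.3773, 0.0277]
tcp_rot: [0.742, -0.671, 0.0, -0.0]
wrist_force: [0.2, -0.7, -0.5]
finger_gap: 0.034
grip_force: 20.0
```

Request:
move_arm --pt "0 0 0" --pt "0 0 0" --pt "0 0 0" --pt "0 0 0" --pt "0 0 -0.5" --pt "0 0 -1" --pt "0 0 -1" --pt "0 0 -1" --roll '[0,0,0,0,0,0,0,0]' --grip '[48,48,48,48,48,48,48,48]'

```text
t: 31.33
tcp_pos: [0.5659, -0.3776, 0.1165]
tcp_rot: [0.741, -0.671, 0.0, 0.0]
wrist_force: [0.0, 0.2, 0.4]
finger_gap: 0.048
grip_force: 0.0
```

Request:
move_arm --pt "0 0 -1" --pt "0 0 -1" --pt "0 1 0" --pt "0 1 0" --pt "0 1 0" --pt "0 1 0" --pt "0 0 0" --pt "0 0 0" --roll '[0,0,0,0,0,0,0,0]' --grip '[60,80,80,80,80,80,80,80]'

```text
t: 32.0
tcp_pos: [0.4657, -0.3878, 0.1663]
tcp_rot: [0.741, -0.672, 0.001, -0.0]
wrist_force: [0.1, -0.5, -0.1]
finger_gap: 0.0799
grip_force: 0.0
```

```bash
python3 -c "
from h import *
t,k=snap('top','t10.png'); s,m=snap('scene','s10.png')
c=lambda a,x0,y0,w,h,W,H: cv2.resize(a[y0:y0+h,x0:x0+w,::-1],(W,H),interpolation=cv2.INTER_CUBIC)
cv2.imwrite('pics/m10.png',np.vstack([c(t,120,120,340,100,790,232),np.hstack([c(s,140,320,100,100,360,360),c(s,280,120,120,100,430,360)])]))"; cd pics; 
```

```text
(no output)
```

View pics/m10.png

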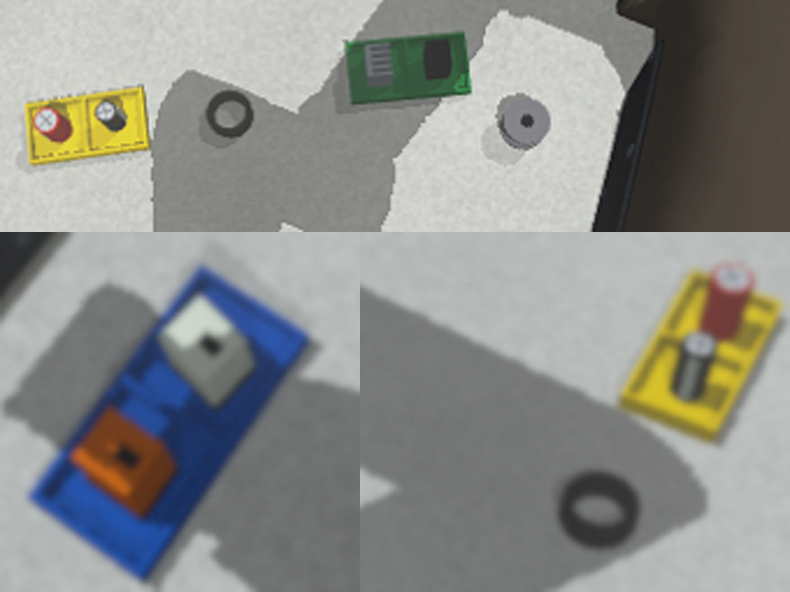

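All five parts look seated. I'm taking one last close look at the green tray, plus the white relay and reel before and after.

```bash
python3 -c "
from h import *
s=cv2.imread('pics/s10.png'); o=cv2.imread('pics/scene0.png')
c=lambda a,x0,y0,w,h: cv2.resize(a[y0:y0+h,x0:x0+w],(260,260),interpolation=cv2.INTER_CUBIC)
cv2.imwrite('pics/m11.png',np.hstack([c(s,285,225,70,90),c(o,150,270,130,120),c(s,150,270,130,120)]))"
```

```text
(no output)
```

View pics/m11.png

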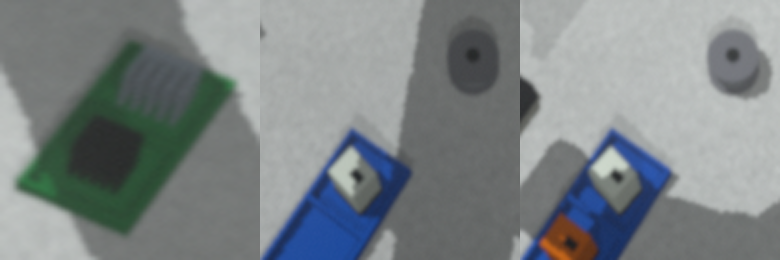

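Both sinks stand in their bays. The white relay at (355,178) before and (615,178) after, and the reel, have not moved. I'm handing in.

```bash
python3 -c "
from station import order
print(order.sign_off())"
```

```text
the job is handed in; nothing more can be done
None
```

The job is handed in at about 32 s of the 114 s allowed: all five parts stand upright, one to a bay in the right trays, placed in the order asked, and the last pictures show the white relay and solder reel unmoved; no verdict came back.

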